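# Start the lens edger at its touch-free eye

### The job

Make the small lens edger safe and start it. With the fingers, push its clear splash hood sideways until it is fully shut against the motor block, then point at the round touch-free eye from straight above, fingertips a few centimetres over its centre, and stay there for two full seconds, then take the hand well away (at least 15 cm). Do not touch or move either pod, never bring the hand low over the square one, and leave the cup, jar and spectacle case where they stand; nothing is to be grasped or lifted.

Things in the scene. Friction and masses are not known exactly. Their poses are not given: they have to be found in the camera images.
- edger: White bench lens edger, fixed to the bench: base 180 mm (its x) by 280 mm (its y), flat deck 90 mm high. A motor block 140 x 38 mm and 160 mm high stands at its +y end; it carries a sliding hood. Origin: centre of its underside. Its yaw varies.
- hood (a joint): Slide of the splash hood along the edger's own +y, in metres: 0 = fully open (at the edger's -y end), 0.11 = fully shut at its stop, against the motor block. It starts somewhere between 0 and 0.05, takes about 2 N to slide and stays where it is left.
- hood_plate (a point): Centre of the hood's flat grey push plate, its -y side (away from the motor block), 110 mm wide, 45 mm high, 113.5 mm above the bench; moves with the hood. Axes as the edger's: push along +y. The hood is a clear box with grey edges, 110 x 110 x 45 mm, on the 90 mm high deck; its top is 136 mm above the bench. The deck reaches at least 20 mm beyond the plate.
- round_eye (a point): Start eye: centre of the top of the black 32 mm disc on the ROUND white pod. 60 mm above the bench. z up.
- round_pod: Loose white round pod, 56 mm diameter, 60 mm high in all, with a black band at its foot and a black disc on top, 0.25 kg. Origin: centre of its underside.
- square_eye (a point): The eye to avoid: centre of the top of the black 32 mm disc on the SQUARE white pod. 40 mm above the bench. z up.
- square_pod: Loose white square pod, 56 x 56 mm, 40 mm high in all, with a black band at its foot and a black disc on top, 0.25 kg. Origin: centre of its underside.
- cup: Open cardboard-brown cup, 72 mm across, 85 mm high, standing loose on the bench; leave alone. The cup and the two pods stand in a row between robot and edger, in any order. Origin: centre of its underside.
- jar: White jar with a cap, 60 mm diameter, 90 mm high, loose, right of the edger; leave alone. Origin: centre of its underside.
- case: Black spectacle case 75 x 150 mm, 30 mm high, loose, left of the edger; leave alone. Origin: centre of its underside.
Not all that is in view belongs to the job. Leave any blue or orange look-alike of the square_pod alone.

How it is judged:
By the outcome, as a careful person would: the job done as asked, in the order asked, and still so for the second after the job is handed in, with the robot touching nothing.
It also fails if it takes over 48 s, if anything falls off the work surface, if the arm or the gripper's body presses on something with over 40 N, if the wrist force passes 120 N, or if a joint passes its speed limit or range.

### The arm

A 7-joint arm with a two-finger parallel gripper is mounted at the origin on the work surface. World frame = base frame: x ahead of the robot, y to its left, z up, the work surface at z = 0. Lengths are in m, angles in degrees, forces in N, time in s.
With the tool pointing down it reaches from about 0.375 to 0.925 m from the base axis. Payload 3.1 kg.
Tool frame: the origin (TCP) lies at the very end of the fingers, on their centre line; the grasp point (between the pads) lies 19 mm behind it; z points along the fingers, y is the line along which they close (so a half turn about z gives the same grasp; the last joint's range is limited). The gripper opens to 85 mm and grips with 20 to 120 N. Pads are 22 mm wide; open, the fingers measure 114 mm over their backs; the gripper's body (76 mm by 85 mm) begins 54 mm behind the grasp point. The pads swing forward as they close: fully open they stand 13 mm farther back than shut.
Start: joints at [-73.957, 21.939, 2.515, 91.553, -1.026, 66.532, -2.859], TCP at [0.24, 0.604, 0.192] pointing down, gripper open.
Joint ranges: [-149.38, 149.38], [-23.57, 123.04], [-84.95, 90], [0, 143.3], [-89.99, 269.99], [3.08, 112.72], [-163.45, 163.45]. Speed limits (degrees/s): [159.86, 159.86, 180, 180, 180, 180, 180].

### API

Orientations are given as [roll, pitch, yaw] about the fixed x, y, z axes, in that order (R = Rz(yaw) Ry(pitch) Rx(roll)).
In Python, from workcell import monitor, imaging, hand_in gives the robot as it stands.
- The arm moves only by the tool servo_tool, never from a script. Its argument "motion" is a list of rows, each a list of 7 numbers: the shift along the tool's x, y, z in mm, then the turn, a rotation vector about the tool's x, y, z in rad, then the opening, from -1 (shut) to 1 (fully open). In form: [[x, y, z, rx, ry, rz, claw], ...]. A call has 1 to 10 rows; each row is the pose to reach, as a shift and turn from the pose commanded when the call began, along the tool's axes at that moment; what a row does not reach only later rows make up. A row lasts 1/12 s, in which the tool goes at most 41.7 mm and 7.16 degrees, less where a joint would pass 70% of its speed; a pose out of reach is approached as far as the arm can. A call with a gripper value outside its range is refused whole. The fingers move at their own pace and stop on an object; the grip force is fixed at half the most. Time passes only in rows, so rows that repeat a pose let the fingers close. It gives the time, the measured TCP pose, the force, the opening and the grip force at its end, in the units of the state.
- monitor.read_state(): the state, without advancing time (a new reading comes with each control period).
- imaging.read_camera(name): name is "side" or "top"; returns a dict with "color" (480x640x3 uint8, red, green, blue), "fx", "fy", "cx", "cy" (pixels), "eye" and "orientation" of the camera in the world. Camera axes: x right, y up, looking along -z (the intrinsics and any distortion apply to the point x, -y, -z); pixel columns grow to the right and rows downward; lengths in m; the calibration is good to about 2 mm. A picture is of the moment at which its call begins. There is no depth.
- hand_in(): hands the job in; it is judged then, once.
The state is a dict: "t": time; "joint_pos": joint angles; "qvel": joint speeds; "joint_torque": joint torques, N m; "eef_pos": TCP position; "ee_rot": TCP orientation; "contact_force": force on the tool from outside, world axes, zero at the start; "ft_torque": the same for the moment, N m; "finger_gap": finger opening in m; "grip_force": force on a finger pad.
Only numpy, scipy, OpenCV 4.12 (cv2) and the standard library are available. Lean on these libraries where they do the work, as an engineer would, in place of code of your own. Each camera call takes 0.05 s, during which the arm holds its last target. There are 200 camera calls.

## Working session

There is one attempt and no reset: what is moved stays moved. The work goes in short steps, Python scripts to look and compute and a tool call to move; the robot and the scene stay as the last step left them, time stands still between calls to the robot, and variables do not carry over. Pictures are saved under pics/ and viewed, at most 10 in all, crops included, and the job is handed in when it is done.

Besides the shell and the picture viewer there is one more tool, called after "Emit:" as name(argument=value, ...), one argument or row to a line, values as JSON. servo_tool: Moves the arm, as the interface text tells. Its arguments: {"type":"object","properties":{"motion":{"type":"array","items":{"type":"array","items":{"type":"number"}}}},"required":["motion"]}

```bash
mkdir -p pics
python3 - <<'E'
from workcell import monitor, imaging
import cv2,numpy as np
for n in("top","side"):
    d=imaging.read_camera(n); cv2.imwrite(f"pics/{n}0.png",d["color"][:,:,::-1])
    print(n,{k:(np.round(v,4).tolist() if not np.isscalar(v) else v) for k,v in d.items() if k!="color"})
s=monitor.read_state(); print(s)
E
```

```text
top {'fx': 583.5372537614762, 'fy': 583.5372537614762, 'cx': 321.52720642452897, 'cy': 232.9027506075625, 'eye': [0.3501, -0.0048, 1.4032], 'orientation': [6.7046, -1.5294, -88.4098]}
side {'fx': 530.1831494033294, 'fy': 530.1831494033294, 'cx': 316.9834534676117, 'cy': 240.99344896274127, 'eye': [0.3286, -0.9795, 0.6469], 'orientation': [61.2788, -1.2576, -9.5233]}
{'t': 0.1, 'joint_pos': array([-73.95660729,  21.98951864,   2.51170922,  91.64062516,
        -1.02469025,  66.53025638,  -2.85970106]), 'qvel': array([ 0.02559758, -0.19926181,  0.10564485, -0.21833062, -0.06598285,
        0.12082435,  0.02769864]), 'joint_torque': array([ 2.55549690e-03, -4.34729218e+01,  1.02916449e+00, -2.50455916e+01,
        1.08734728e-02,  5.46419498e-03,  1.61240632e-06]), 'eef_pos': array([0.23943714, 0.60327211, 0.19058312]), 'ee_rot': array([-1.79862322e+02,  8.17173551e-03,  1.58357321e+02]), 'contact_force': array([-0.15680125,  0.3799453 ,  0.43611298]), 'ft_torque': array([-0.01029694,  0.04112227, -0.01171198]), 'grip_force': 0.0, 'finger_gap': 0.08579077287672864}
```

View pics/top0.png

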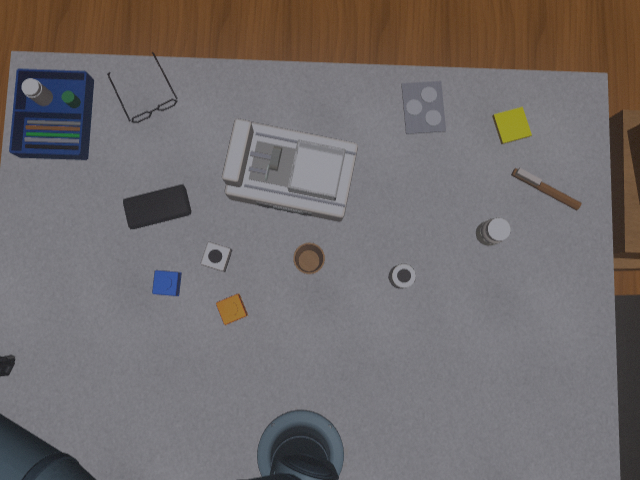

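View pics/side0.png

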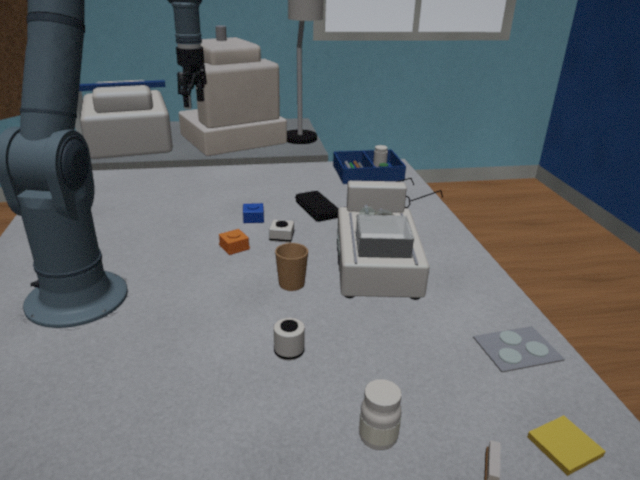

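The candidates for the round eye are the black disc on the round white pod (top 404,276), the square white pod (215,256), the blue block (166,283), the orange block (231,309), the jar (497,230) and the cup (309,258). The round pod with the black disc, at (404,276), fits the description. Next I'll check it and the hood in one crop.

Run:
```python
import cv2,numpy as np
t=cv2.imread("pics/top0.png");s=cv2.imread("pics/side0.png")
a=cv2.resize(t[110:230,215:365],None,fx=4,fy=4,interpolation=cv2.INTER_CUBIC)[:, :]
b=cv2.resize(s[175:300,325:435],None,fx=3.5,fy=3.5,interpolation=cv2.INTER_CUBIC)
cv2.imwrite("pics/hood.png",cv2.resize(a,(600,480)))
c=cv2.resize(t[255:297,383:425],(280,280),interpolation=cv2.INTER_CUBIC)
o=np.zeros((440,670,3),np.uint8);o[:438,:385]=b[:438,:385];o[:280,388:668]=c
cv2.imwrite("pics/sidehood.png",o)
```

```text
(no output)
```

View pics/hood.png

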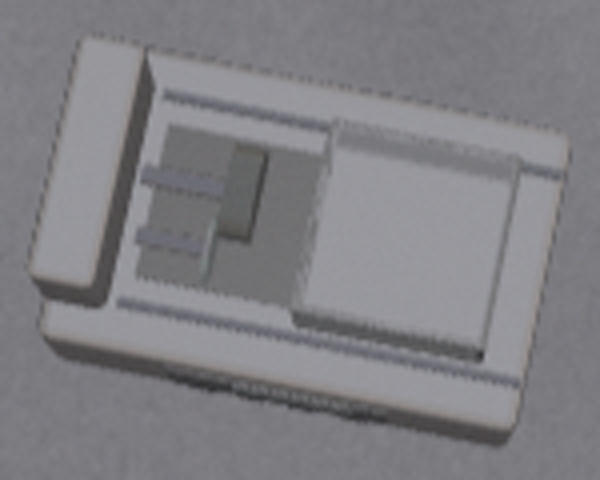

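View pics/sidehood.png

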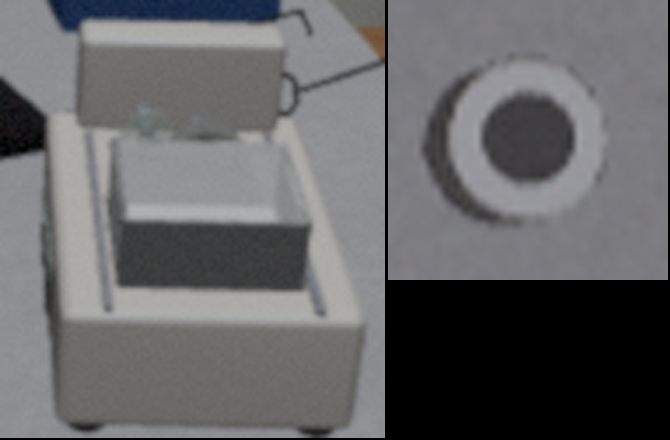

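The crops show:
- **Hood:** its top corners in the top view are about (299,141), (345,149), (336,199) and (289,188). The push plate is the right edge.
- **Motor block:** it is at the left.
- **Round pod:** the crop confirms the black disc on a round white pod.

Now I'll compute positions.

```bash
cat > h.py <<'E'
import cv2,numpy as np
from scipy.spatial.transform import Rotation as Ro
C={"top":(583.537,321.527,232.903,[0.3501,-0.0048,1.4032],[6.7046,-1.5294,-88.4098]),
"side":(530.183,316.983,240.993,[0.3286,-0.9795,0.6469],[61.2788,-1.2576,-9.5233])}
def pt(n,u,v,z):
    f,cx,cy,e,o=C[n]
    d=Ro.from_euler("xyz",o,degrees=True).apply([(u-cx)/f,-(v-cy)/f,-1]);e=np.array(e)
    return e+d*(z-e[2])/d[2]
def disc(n,img,u,v,r,z,th):
    g=img[v-r:v+r,u-r:u+r].max(axis=2)
    m=(g<th).astype(np.uint8)
    k,l,st,c=cv2.connectedComponentsWithStats(m)
    i=l[r,r]; return pt(n,c[i][0]+u-r,c[i][1]+v-r,z),st[i][4],c[i]+[u-r,v-r]
E
python3 - <<'E'
from h import *
np.set_printoptions(precision=4,suppress=True)
t=cv2.imread("pics/top0.png");s=cv2.imread("pics/side0.png")
print("round",disc("top",t,404,276,9,.06,100),disc("side",s,290,327,10,.06,70))
print("square",disc("top",t,215,256,8,.04,100),disc("side",s,282,224,7,.04,70))
f=lambda x,y:(215+x/4-.4,110+y/4-.4)
for nm,z,P in[("hoodtop",.136,[(335,122),(520,158),(482,355),(295,312)]),("block",.16,[(80,38),(148,48),(100,290),(32,275)]),("deck",.09,[(568,135),(512,428),(42,310)])]:
    Q=np.array([pt("top",*f(*p),z) for p in P])
    print(nm,Q[:,:2].tolist(),Q.mean(0)); print([ (round(np.linalg.norm(b-a),4),round(np.degrees(np.arctan2(b[1]-a[1],b[0]-a[0])),1)) for a,b in zip(Q,np.roll(Q,-1,0))])
h=lambda x,y:(325+x/3.5-.4,175+y/3.5-.4)
for p,z in[((114,222),.136),((306,222),.136),((121,283),.091),((303,288),.091)]: print("plate side",pt("side",*h(*p),z))
for nm,u,v,z in[("cup",309,258,.085),("jar",497,230,.09)]: print(nm,pt("top",u,v,z))
for u,v in[(124,200),(184,185),(191,213),(131,228)]: print("case",pt("top",u,v,.03))
E
```

```text
round (array([ 0.4164, -0.2284,  0.06  ]), np.int32(142), array([403.6056, 275.2958])) (array([ 0.417 , -0.2276,  0.06  ]), np.int32(152), array([288.8487, 325.4342]))
square (array([0.4496, 0.2105, 0.04  ]), np.int32(144), array([214.7917, 255.9375])) (array([0.451 , 0.2126, 0.04  ]), np.int32(54), array([281.4444, 223.5556]))
hoodtop [[0.706379729740723, 0.022887681023177335], [0.6894535145964069, -0.08065390254293547], [0.5775748052654842, -0.06226909902796178], [0.5982396482449412, 0.04142061745652878]] [ 0.6429 -0.0197  0.136 ]
[(np.float64(0.1049), np.float64(-99.3)), (np.float64(0.1134), np.float64(170.7)), (np.float64(0.1057), np.float64(78.7)), (np.float64(0.1097), np.float64(-9.7))]
block [[0.7418218607034159, 0.16314363314992011], [0.7375355320765502, 0.1258569882798169], [0.6021326575969428, 0.14607200149500474], [0.6091470817966536, 0.1830053310676066]] [0.6727 0.1545 0.16  ]
[(np.float64(0.0375), np.float64(-96.6)), (np.float64(0.1369), np.float64(171.5)), (np.float64(0.0376), np.float64(79.2)), (np.float64(0.1342), np.float64(-8.5))]
deck [[0.7163535566446125, -0.1108622456235485], [0.5442765227169397, -0.08249081142820884], [0.6036545381648246, 0.18695038873588463]] [ 0.6214 -0.0021  0.09  ]
[(np.float64(0.1744), np.float64(170.6)), (np.float64(0.2759), np.float64(77.6)), (np.float64(0.3184), np.float64(-69.3))]
plate side [ 0.5772 -0.0595  0.136 ]
plate side [ 0.6889 -0.0737  0.136 ]
plate side [ 0.5855 -0.0538  0.091 ]
plate side [ 0.6922 -0.0735  0.091 ]
cup [ 0.448  -0.0089  0.085 ]
jar [ 0.5245 -0.4366  0.09  ]
case [0.5764 0.4322 0.03  ]
case [0.6171 0.2932 0.03  ]
case [0.5504 0.2731 0.03  ]
case [0.5103 0.4114 0.03  ]
```

Edger yaw is about -9.8°, and the plate centre is near (0.634, -0.070). The round eye is at (0.417, -0.228) and the square eye at (0.450, 0.211). I'll go high around the far side, with the fingers closed.

Emit:
servo_tool(
  motion=[
    [0, 0, -40, 0, 0, 0.1, -1],
    [0, 0, -80, 0, 0, 0.2, -1],
    [-20, 0, -115, 0, 0, 0.3, -1],
    [-55, -5, -140, 0, 0, 0.4, -1],
    [-90, -7, -145, 0, 0, 0.5, -1],
    [-125, -10, -145, 0, 0, 0.6, -1],
    [-160, -13, -145, 0, 0, 0.7, -1],
    [-195, -15, -145, 0, 0, 0.8, -1],
    [-233, -18, -145, 0, 0, 0.9, -1],
    [-233, -18, -145, 0, 0, 0.9, -1],
  ],
)

```text
t: 0.93
eef_pos: [0.46, 0.4925, 0.3361]
ee_rot: [179.7, 0.5, 105.7]
contact_force: [2.0, -1.1, 1.0]
finger_gap: 0.0001
grip_force: 0.0
```

```bash
cat > go.py <<'E'
import sys,numpy as np
from scipy.spatial.transform import Rotation as Ro
from workcell import monitor
# usage: go.py yaw x,y,z ... : tool shifts in mm from measured pose
s=monitor.read_state();R=Ro.from_euler("xyz",s["ee_rot"],degrees=True)
T=Ro.from_euler("xyz",[180,0,float(sys.argv[1])],degrees=True)
print(s["t"],s["eef_pos"].round(4),s["ee_rot"].round(2),s["contact_force"].round(2),s["finger_gap"],"rv",(R.inv()*T).as_rotvec().round(3))
for a in sys.argv[2:]: print(a,(R.inv().apply(np.array(eval(a))-s["eef_pos"])*1000).round(1))
E
python3 go.py 80.2 .68,.2,.33 .628,-.11,.33
```

```text
0.9333 [0.46   0.4925 0.3361] [179.75   0.47 105.73] [ 1.97 -1.13  0.99] 0.00011431035219152519 rv [0.006 0.007 0.446]
.68,.2,.33 [-341.2  132.4    9.4]
.628,-.11,.33 [-625.4   -1.7   11.2]
```

Emit:
servo_tool(
  motion=[
    [-34, 13, 0, 0, 0, 0.05, -1],
    [-68, 26, 0, 0, 0, 0.1, -1],
    [-103, 40, 0, 0, 0, 0.15, -1],
    [-137, 53, 0, 0, 0, 0.2, -1],
    [-171, 66, 0, 0, 0, 0.25, -1],
    [-205, 79, 0, 0, 0, 0.3, -1],
    [-240, 93, 0, 0, 0, 0.35, -1],
    [-274, 106, 0, 0, 0, 0.4, -1],
    [-308, 119, 0, 0, 0, 0.45, -1],
    [-341, 132, 5, 0, 0, 0.45, -1],
  ],
)

```text
t: 1.77
eef_pos: [0.6756, 0.2117, 0.3324]
ee_rot: [179.9, -0.0, 80.9]
contact_force: [1.3, 0.3, -0.5]
finger_gap: 0.0003
grip_force: 0.0
```

```bash
python3 go.py 80.2 .627,-.115,.33 .627,-.115,.2
```

```text
1.7667 [0.6756 0.2117 0.3324] [ 1.7995e+02 -2.0000e-02  8.0930e+01] [ 1.28  0.25 -0.51] 0.00030779039809569677 rv [ 0.001 -0.     0.013]
.627,-.115,.33 [-330.3    3.5    2.3]
.627,-.115,.2 [-330.3    3.4  132.3]
```

Emit:
servo_tool(
  motion=[
    [-35, 0, 0, 0, 0, 0.01, -1],
    [-70, 1, 0, 0, 0, 0.01, -1],
    [-105, 1, 0, 0, 0, 0.01, -1],
    [-140, 2, 0, 0, 0, 0.01, -1],
    [-175, 2, 0, 0, 0, 0.01, -1],
    [-210, 3, 0, 0, 0, 0.01, -1],
    [-245, 3, 0, 0, 0, 0.01, -1],
    [-280, 4, 0, 0, 0, 0.01, -1],
    [-315, 4, 10, 0, 0, 0.01, -1],
    [-331, 4, 30, 0, 0, 0.01, -1],
  ],
)

```text
t: 2.6
eef_pos: [0.6264, -0.1223, 0.3046]
ee_rot: [179.7, 0.2, 80.0]
contact_force: [-0.0, -1.0, 0.8]
finger_gap: 0.0001
grip_force: 0.0
```

Emit:
servo_tool(
  motion=[
    [0, 0, 30, 0, 0, 0, -1],
    [0, 0, 60, 0, 0, 0, -1],
    [0, 0, 85, 0, 0, 0, -1],
    [0, 0, 100, 0, 0, 0, -1],
    [0, 0, 100, 0, 0, 0, -1],
    [0, 0, 100, 0, 0, 0, -1],
  ],
)

```text
t: 3.1
eef_pos: [0.6257, -0.1139, 0.2006]
ee_rot: [-179.8, 0.0, 80.5]
contact_force: [-0.0, -0.1, 0.5]
finger_gap: 0.0002
grip_force: 0.0
```

```bash
python3 go.py 80.2 .627,-.115,.108; python3 -c "
from workcell import imaging;import cv2,numpy as np
a=imaging.read_camera('top')['color'][100:240,205:375,::-1];b=imaging.read_camera('side')['color'][140:310,300:450,::-1]
o=np.zeros((510,800,3),np.uint8);a=cv2.resize(a,(400,329));b=cv2.resize(b,(400,453));o[:329,:400]=a;o[:453,400:]=b;cv2.imwrite('pics/pre.png',o)"
```

```text
3.1 [ 0.6257 -0.1139  0.2006] [-1.7982e+02  2.0000e-02  8.0460e+01] [-0.02 -0.06  0.45] 0.00021454763573856942 rv [-0.003  0.     0.005]
.627,-.115,.108 [-0.8  1.7 92.6]
```

View pics/pre.png

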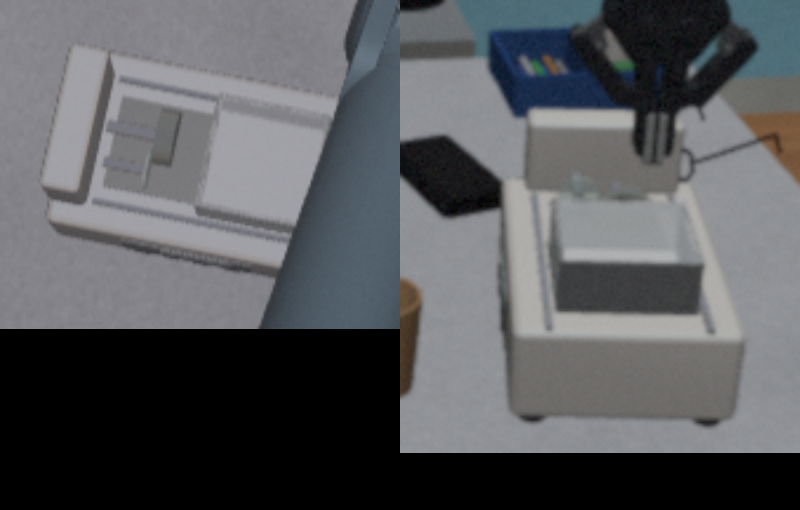

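The fingers are shut and hang about 4 cm behind the plate (side crop, fingertips at about 655,160; plate at about 630,285), with clear space below them. Next I'll descend and start the push.

Emit:
servo_tool(
  motion=[
    [0, 2, 30, 0, 0, 0, -1],
    [0, 2, 60, 0, 0, 0, -1],
    [0, 2, 82, 0, 0, 0, -1],
    [0, 2, 90, 0, 0, 0, -1],
    [0, 2, 90, 0, 0, 0, -1],
    [0, 2, 90, 0, 0, 0, -1],
    [8, 2, 90, 0, 0, 0, -1],
    [16, 2, 90, 0, 0, 0, -1],
    [24, 2, 90, 0, 0, 0, -1],
    [24, 2, 90, 0, 0, 0, -1],
  ],
)

```text
t: 4.03
eef_pos: [0.6344, -0.0868, 0.1129]
ee_rot: [179.9, -0.2, 80.7]
contact_force: [-0.3, 1.1, -0.3]
finger_gap: 0.0003
grip_force: 0.0
```

Emit:
servo_tool(
  motion=[
    [8, 0, 0, 0, 0, 0, -1],
    [16, 0, 0, 0, 0, 0, -1],
    [24, 0, 0, 0, 0, 0, -1],
    [32, 0, 0, 0, 0, 0, -1],
    [40, 0, 0, 0, 0, 0, -1],
    [48, 0, 0, 0, 0, 0, -1],
    [56, 0, 0, 0, 0, 0, -1],
    [64, 0, 0, 0, 0, 0, -1],
    [70, 0, 0, 0, 0, 0, -1],
    [70, 0, 0, 0, 0, 0, -1],
  ],
)

```text
t: 4.87
eef_pos: [0.6447, -0.0192, 0.1117]
ee_rot: [-180.0, -0.1, 80.6]
contact_force: [0.5, -0.2, 0.9]
finger_gap: -0.0
grip_force: 0.0
```

```bash
python3 go.py 80.2 .651,.027,.11
```

```text
4.8667 [ 0.6447 -0.0192  0.1117] [-1.7999e+02 -7.0000e-02  8.0610e+01] [ 0.51 -0.23  0.86] -1.8432454016563347e-05 rv [-0.    -0.001  0.007]
.651,.027,.11 [46.6 -1.4  1.8]
```

Emit:
servo_tool(
  motion=[
    [5, 0, 0, 0, 0, 0, -1],
    [10, 0, 0, 0, 0, 0, -1],
    [15, 0, 0, 0, 0, 0, -1],
    [20, 0, 0, 0, 0, 0, -1],
    [25, 0, 0, 0, 0, 0, -1],
    [29, 0, 0, 0, 0, 0, -1],
    [32, 0, 0, 0, 0, 0, -1],
    [34, 0, 0, 0, 0, 0, -1],
    [36, 0, 0, 0, 0, 0, -1],
    [36, 0, 0, 0, 0, 0, -1],
  ],
)

```text
t: 5.7
eef_pos: [0.6504, 0.014, 0.1118]
ee_rot: [-180.0, -0.0, 80.5]
contact_force: [0.4, 0.9, -0.2]
finger_gap: -0.0
grip_force: 0.0
```

Emit:
servo_tool(
  motion=[
    [1, 0, 0, 0, 0, 0, -1],
    [2, 0, 0, 0, 0, 0, -1],
    [3, 0, 0, 0, 0, 0, -1],
    [4, 0, 0, 0, 0, 0, -1],
    [4, 0, 0, 0, 0, 0, -1],
    [4, 0, 0, 0, 0, 0, -1],
  ],
)

```text
t: 6.2
eef_pos: [0.651, 0.0175, 0.1119]
ee_rot: [180.0, -0.0, 80.4]
contact_force: [-0.2, -0.1, -0.3]
finger_gap: -0.0002
grip_force: 0.0
```

Emit:
servo_tool(
  motion=[
    [1, 0, 0, 0, 0, 0, -1],
    [2, 0, 0, 0, 0, 0, -1],
    [3, 0, 0, 0, 0, 0, -1],
    [4, 0, 0, 0, 0, 0, -1],
    [4, 0, 0, 0, 0, 0, -1],
  ],
)

```text
t: 6.62
eef_pos: [0.6517, 0.0219, 0.1118]
ee_rot: [-180.0, -0.0, 80.5]
contact_force: [0.7, 0.5, 0.1]
finger_gap: 0.0
grip_force: 0.0
```

```bash
python3 -c "
from workcell import imaging;import cv2,numpy as np
a=imaging.read_camera('top')['color'][100:240,205:375,::-1];b=imaging.read_camera('side')['color'][140:310,300:450,::-1]
o=np.zeros((510,800,3),np.uint8);a=cv2.resize(a,(400,329));b=cv2.resize(b,(400,453));o[:329,:400]=a;o[:453,400:]=b;cv2.imwrite('pics/push.png',o)"
```

```text
(no output)
```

View pics/push.png

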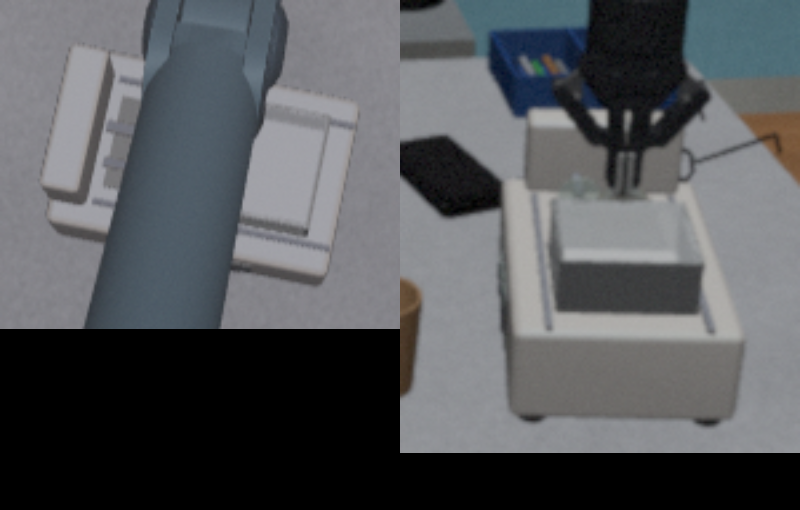

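Run:
```python
from h import *
from workcell import monitor
s=monitor.read_state();print(s["eef_pos"],s["ee_rot"],s["joint_pos"].round(2))
def proj(n,p):
    f,cx,cy,e,o=C[n];q=Ro.from_euler("xyz",o,degrees=True).inv().apply(np.array(p)-e);return cx-f*q[0]/q[2],cy+f*q[1]/q[2]
for p in([.6517,.0219,.1118],[.6517,.0219,.136],[.6517,.0219,.15],[.6517,.0219,.17],[.6264,-.1139,.2006],[.6264,-.1139,.22]):
    u,v=proj("side",p);print(p,u,v,"crop",400+(u-300)*400/150,(v-140)*453/170)
```

```text
[0.6516898  0.02150476 0.11183897] [-1.79997599e+02  1.36253244e-03  8.04485484e+01] [-28.42  29.04  30.13  96.31 -16.5   59.11  -2.42]
[0.6517, 0.0219, 0.1118] 380.870150193385 228.24133903227582 crop 615.6537338490266 235.13721518600556
[0.6517, 0.0219, 0.136] 381.7532043342076 218.41630137358675 crop 618.0085448912203 208.95637954255764
[0.6517, 0.0219, 0.15] 382.2721913118671 212.6419480648262 crop 619.392510164979 193.56942631391925
[0.6517, 0.0219, 0.17] 383.02419029930854 204.2750563541717 crop 621.397840798156 171.27412075552814
[0.6264, -0.1139, 0.2006] 390.973131850794 220.10167289495033 crop 642.595018268784 213.4473989494853
[0.6264, -0.1139, 0.22] 391.8898338409943 210.8755079460116 crop 645.0395569093182 188.86238293848973
```

```bash
cat >> h.py <<'E'
def proj(n,p):
    f,cx,cy,e,o=C[n];q=Ro.from_euler("xyz",o,degrees=True).inv().apply(np.array(p)-e);return np.round([cx-f*q[0]/q[2],cy+f*q[1]/q[2]],1)
E
python3 - <<'E'
from h import *
print("start tip side",proj("side",[.24,.604,.192]),proj("side",[.24,.604,.233]))
s=cv2.imread("pics/side0.png")
print(s[80:122:2,176:208:3].max(2))
from workcell import imaging
n=imaging.read_camera("side")["color"];cv2.imwrite("pics/now.png",n[:,:,::-1])
print(n[186:226:2,368:400:2].max(2))
E
```

```text
start tip side [195.8 122.5] [194.5 108.7]
[[101  32  33  22  18  34  18  19  15  20  63]
 [109  24  28  23  24  31  14  20  22  13  58]
 [108  33  24  17  35  44  31  29  23  26  91]
 [111  21  49  21  37  32  82  19  26  25 109]
 [108  27  55  17  44  30 107  50  22  59 115]
 [110  33  38  30  44  76 112  17  22  62 112]
 [111  32  28  19  31  90 112  29  29  54 116]
 [113  87  28  20  20 100 113  32  22  48 111]
 [111 112  82  13  48  97 114  35  18  43 112]
 [111 111  95  28  47 102 118  41  18  40 115]
 [115 110 103  15  47  94 117  59  28  47 112]
 [114 113 109  26  39  91 111  91  87  94 112]
 [112 110 113  28  31  78 115  94  95  99 108]
 [111 113 108  33  36  81 116  98  96  99 107]
 [116 116 114  94  84 104 116 107  92  96 108]
 [112 114 128 131 138 142 149 132  92  99 108]
 [112 139 156 154 154 155 155 137  94  95 104]
 [112 110 151 157 157 155 155 140  94  94 102]
 [115  94 120 156 156 156 158 145  96  98 102]
 [113  99 102 125 155 157 155 151  93  94 104]
 [114 101  93 103 131 158 158 156  95  97 100]]
[[ 23  27  38 123 164  62  21  24 108  72  18  20  26  81  45  31]
 [
[... 571 characters left out ...]
  90  42  73 109 108 110 109]
 [116 115 111 110  94  33  48  87  48  86  26  86 108 111 109 112]
 [118 112 116 109 108  40  50  84  58  80  26  86 110 108 108 110]
 [111 111 112 109 108  82  72  79  58  84  74 106 108 108 108 107]
 [112 128 131 119 106 111  84  72  66  92 108 111 115 130 133 131]
 [120 134 141 118 114 109  96  88  84  90  99 107 124 160 171 172]
 [146 145 153 152 150 149 149 144 143 147 152 152 153 154 157 153]
 [152 151 153 154 152 151 152 153 150 154 154 155 152 154 154 154]
 [149 153 151 151 150 151 152 148 151 151 153 152 150 150 157 157]
 [154 154 151 153 151 152 152 151 152 149 152 148 147 150 154 157]
 [154 155 154 153 149 151 151 149 151 150 152 152 150 150 152 156]]
```

The hood has not moved: its plate is still at about (343,149) in the full top view. The fingers passed over it with no force. In the side image the visible tip ends at row 211, about 38 mm higher than the reported TCP, and the start picture shows the same offset. I'll go back behind the plate, lower by that amount and check by picture.

Emit:
servo_tool(
  motion=[
    [0, 0, -20, 0, 0, 0, -1],
    [-25, 0, -20, 0, 0, 0, -1],
    [-60, 0, -20, 0, 0, 0, -1],
    [-95, 0, -20, 0, 0, 0, -1],
    [-125, 0, -20, 0, 0, 0, -1],
    [-145, 0, -20, 0, 0, 0, -1],
    [-145, 0, -20, 0, 0, 0, -1],
    [-145, 0, 0, 0, 0, 0, -1],
    [-145, 0, 0, 0, 0, 0, -1],
    [-145, 0, 0, 0, 0, 0, -1],
  ],
)

```text
t: 7.6
eef_pos: [0.6265, -0.12, 0.1106]
ee_rot: [-179.8, -0.0, 80.5]
contact_force: [0.1, -0.2, 0.4]
finger_gap: -0.0
grip_force: 0.0
```

Run:
```python
from h import *
from workcell import imaging,monitor
p=monitor.read_state()["eef_pos"];print(p)
for dz in(0,.02,.03,.04,.05): print(dz,proj("side",p+[0,0,dz]),proj("top",p+[0,0,dz]))
n=imaging.read_camera("side")["color"][:,:,::-1];t=imaging.read_camera("top")["color"][:,:,::-1]
b=n[190:290,330:440];a=t[100:240,265:415]
o=np.zeros((420,800,3),np.uint8);o[:364,:400]=cv2.resize(b,(400,364),interpolation=cv2.INTER_CUBIC);o[:373,400:]=cv2.resize(a,(400,373));cv2.imwrite("pics/back.png",o)
```

```text
[ 0.62645067 -0.12001646  0.11056936]
0 [387.8 262.4] [360.6 179.8]
0.02 [388.7 253.6] [361.4 178. ]
0.03 [389.2 249.1] [361.9 177. ]
0.04 [389.6 244.6] [362.3 176. ]
0.05 [390.1 240.1] [362.7 175.1]
```

View pics/back.png

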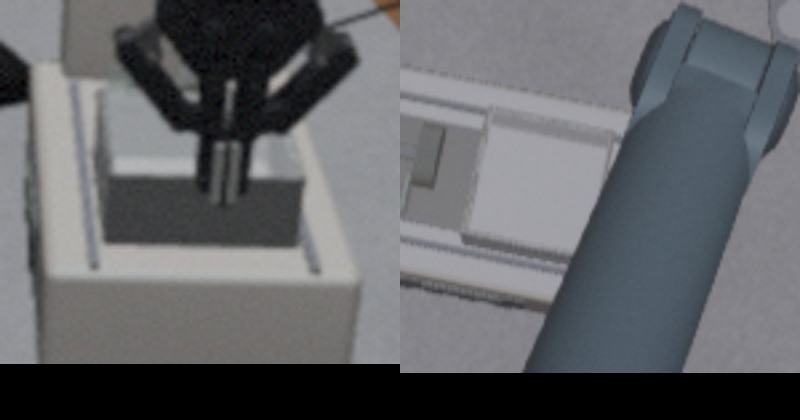

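The side crop shows the tip at (225,198), which is full-image (392,244). The reported TCP should project to (388,262), so the tip is about 40 mm above the reported TCP. The hood is untouched. I'll go down 35 mm, then forward gently.

Emit:
servo_tool(
  motion=[
    [0, 3, 8, 0, 0, 0, -1],
    [0, 3, 16, 0, 0, 0, -1],
    [0, 3, 24, 0, 0, 0, -1],
    [0, 3, 31, 0, 0, 0, -1],
    [0, 3, 35, 0, 0, 0, -1],
    [0, 3, 35, 0, 0, 0, -1],
    [0, 3, 35, 0, 0, 0, -1],
  ],
)

```text
t: 8.28
eef_pos: [0.6301, -0.1222, 0.0763]
ee_rot: [-179.9, 0.0, 80.4]
contact_force: [0.9, 0.2, -0.1]
finger_gap: -0.0002
grip_force: 0.0
```

Emit:
servo_tool(
  motion=[
    [5, 0, 0, 0, 0, 0, -1],
    [10, 0, 0, 0, 0, 0, -1],
    [15, 0, 0, 0, 0, 0, -1],
    [20, 0, 0, 0, 0, 0, -1],
    [25, 0, 0, 0, 0, 0, -1],
    [30, 0, 0, 0, 0, 0, -1],
    [35, 0, 0, 0, 0, 0, -1],
    [40, 0, 0, 0, 0, 0, -1],
    [45, 0, 0, 0, 0, 0, -1],
    [50, 0, 0, 0, 0, 0, -1],
  ],
)

```text
t: 9.12
eef_pos: [0.6386, -0.0741, 0.0769]
ee_rot: [180.0, 0.1, 80.4]
contact_force: [-0.1, -3.3, 0.1]
finger_gap: 0.0004
grip_force: 1.2
```

Run:
```python
from h import *
from workcell import imaging,monitor
s=monitor.read_state();p=s["eef_pos"];print(p,s["contact_force"])
for dz in(0,.03,.04,.05): print(dz,proj("side",p+[0,0,dz]),proj("top",p+[0,0,dz]))
n=imaging.read_camera("side")["color"][:,:,::-1];t=imaging.read_camera("top")["color"][:,:,::-1]
b=n[190:290,330:440];a=t[100:240,225:375]
o=np.zeros((420,800,3),np.uint8);o[:364,:400]=cv2.resize(b,(400,364),interpolation=cv2.INTER_CUBIC);o[:373,400:]=cv2.resize(a,(400,373));cv2.imwrite("pics/push2.png",o)
```

```text
[ 0.63863921 -0.07414706  0.07691545] [-0.0647221  -3.33151151  0.0819002 ]
0 [385.9 264.5] [339.6 177. ]
0.03 [387.1 252.1] [340.4 174.2]
0.04 [387.5 247.8] [340.6 173.2]
0.05 [388.  243.5] [340.9 172.3]
```

View pics/push2.png

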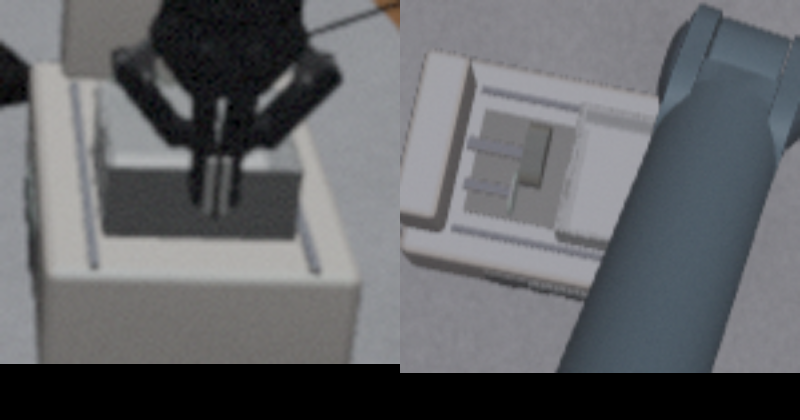

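Contact made: 3.3 N, tip at (216,212), about 16 mm above the plate's lower edge, and the hood has begun to slide. Continuing the push.

Emit:
servo_tool(
  motion=[
    [7, 0, 0, 0, 0, 0, -1],
    [14, 0, 0, 0, 0, 0, -1],
    [21, 0, 0, 0, 0, 0, -1],
    [28, 0, 0, 0, 0, 0, -1],
    [35, 0, 0, 0, 0, 0, -1],
    [42, 0, 0, 0, 0, 0, -1],
    [49, 0, 0, 0, 0, 0, -1],
    [56, 0, 0, 0, 0, 0, -1],
    [63, 0, 0, 0, 0, 0, -1],
    [70, 0, 0, 0, 0, 0, -1],
  ],
)

```text
t: 10.05
eef_pos: [0.6509, -0.0031, 0.0769]
ee_rot: [180.0, 0.0, 80.4]
contact_force: [0.9, -2.8, -0.6]
finger_gap: -0.0003
grip_force: 1.3
```

Emit:
servo_tool(
  motion=[
    [2, 0, 0, 0, 0, 0, -1],
    [4, 0, 0, 0, 0, 0, -1],
    [6, 0, 0, 0, 0, 0, -1],
    [8, 0, 0, 0, 0, 0, -1],
    [10, 0, 0, 0, 0, 0, -1],
    [12, 0, 0, 0, 0, 0, -1],
    [14, 0, 0, 0, 0, 0, -1],
    [16, 0, 0, 0, 0, 0, -1],
    [18, 0, 0, 0, 0, 0, -1],
    [18, 0, 0, 0, 0, 0, -1],
  ],
)

```text
t: 10.88
eef_pos: [0.6536, 0.0149, 0.0769]
ee_rot: [-180.0, -0.0, 80.5]
contact_force: [-0.5, -1.8, 0.1]
finger_gap: 0.0005
grip_force: 0.6
```

Emit:
servo_tool(
  motion=[
    [1, 0, 0, 0, 0, 0, -1],
    [2, 0, 0, 0, 0, 0, -1],
    [3, 0, 0, 0, 0, 0, -1],
    [4, 0, 0, 0, 0, 0, -1],
    [4, 0, 0, 0, 0, 0, -1],
  ],
)

```text
t: 11.3
eef_pos: [0.654, 0.0183, 0.0769]
ee_rot: [-180.0, -0.0, 80.5]
contact_force: [0.6, -0.8, 1.4]
finger_gap: 0.0004
grip_force: 0.8
```

Emit:
servo_tool(
  motion=[
    [1, 0, 0, 0, 0, 0, -1],
    [2, 0, 0, 0, 0, 0, -1],
    [3, 0, 0, 0, 0, 0, -1],
    [4, 0, 0, 0, 0, 0, -1],
    [5, 0, 0, 0, 0, 0, -1],
    [5, 0, 0, 0, 0, 0, -1],
  ],
)

```text
t: 11.8
eef_pos: [0.6541, 0.0189, 0.0769]
ee_rot: [-180.0, 0.2, 80.3]
contact_force: [-0.8, -6.6, 1.9]
finger_gap: 0.0001
grip_force: 3.3
```

Emit:
servo_tool(
  motion=[
    [1, 0, 0, 0, 0, 0, -1],
    [2, 0, 0, 0, 0, 0, -1],
    [3, 0, 0, 0, 0, 0, -1],
    [4, 0, 0, 0, 0, 0, -1],
    [5, 0, 0, 0, 0, 0, -1],
    [5, 0, 0, 0, 0, 0, -1],
  ],
)

```text
t: 12.3
eef_pos: [0.654, 0.0187, 0.0769]
ee_rot: [-179.9, 0.6, 80.1]
contact_force: [-2.6, -11.6, 2.7]
finger_gap: -0.0002
grip_force: 5.8
```

The hood is at its stop: force rises to 11.6 N with no more motion, and the position matches geometry. Next I'll back off, rise and head for the round eye.

Emit:
servo_tool(
  motion=[
    [-15, 0, 0, 0, 0, 0, -1],
    [-30, 0, 0, 0, 0, 0, -1],
    [-50, 0, 0, 0, 0, 0, -1],
    [-50, 0, -30, 0, 0, 0, -1],
    [-50, 0, -65, 0, 0, 0, -1],
    [-50, 0, -100, 0, 0, 0, -1],
    [-50, 0, -135, 0, 0, 0, -1],
    [-50, 0, -150, 0, 0, 0, -1],
    [-50, 0, -150, 0, 0, 0, -1],
  ],
)

```text
t: 13.05
eef_pos: [0.6511, -0.0207, 0.2328]
ee_rot: [179.4, -0.3, 80.5]
contact_force: [0.8, -0.3, 0.6]
finger_gap: -0.0001
grip_force: 0.0
```

```bash
python3 go.py 80.2 .413,-.228,.22 .413,-.228,.1 .413,-.228,.062
```

```text
13.05 [ 0.6511 -0.0207  0.2328] [179.44  -0.27  80.5 ] [ 0.78 -0.34  0.65] -8.865234919265624e-05 rv [ 0.01  -0.005  0.005]
.413,-.228,.22 [-243.8 -200.7    9.6]
.413,-.228,.1 [-244.4 -201.9  129.6]
.413,-.228,.062 [-244.5 -202.3  167.6]
```

Emit:
servo_tool(
  motion=[
    [-27, -22, 0, 0, 0, 0, -1],
    [-54, -45, 0, 0, 0, 0, -1],
    [-81, -67, 0, 0, 0, 0, -1],
    [-108, -89, 0, 0, 0, 0, -1],
    [-136, -111, 0, 0, 0, 0, -1],
    [-163, -134, 0, 0, 0, 0, -1],
    [-190, -156, 0, 0, 0, 0, -1],
    [-217, -179, 10, 0, 0, 0, -1],
    [-244, -201, 20, 0, 0, 0, -1],
    [-244, -201, 40, 0, 0, 0, -1],
  ],
)

```text
t: 13.88
eef_pos: [0.4037, -0.2338, 0.1869]
ee_rot: [179.9, -0.1, 79.9]
contact_force: [0.7, -0.0, 0.2]
finger_gap: 0.0
grip_force: 0.0
```

Emit:
servo_tool(
  motion=[
    [0, 0, 30, 0, 0, 0, -1],
    [0, 0, 50, 0, 0, 0, -1],
    [0, 0, 60, 0, 0, 0, -1],
    [0, 0, 60, 0, 0, 0, -1],
    [0, 0, 60, 0, 0, 0, -1],
  ],
)

```text
t: 14.3
eef_pos: [0.4084, -0.2282, 0.1264]
ee_rot: [-179.9, -0.0, 80.5]
contact_force: [-0.4, 0.2, -0.1]
finger_gap: 0.0003
grip_force: 0.0
```

```bash
python3 go.py 80.2 .413,-.228,.062;python3 - <<'E'
from h import *
from workcell import imaging,monitor
p=monitor.read_state()["eef_pos"]
for dz in(0,.03,.04,.05): print(dz,proj("side",p+[0,0,dz]),proj("top",p+[0,0,dz]))
n=imaging.read_camera("side")["color"][:,:,::-1];t=imaging.read_camera("top")["color"][:,:,::-1]
b=n[240:365,230:355];a=t[115:300,215:430]
o=np.zeros((420,840,3),np.uint8);o[:400,:400]=cv2.resize(b,(400,400),interpolation=cv2.INTER_CUBIC);o[:344,400:800]=cv2.resize(a,(400,344));cv2.imwrite("pics/hov.png",o[:,:800])
E
```

```text
14.3 [ 0.4084 -0.2282  0.1264] [-179.9    -0.     80.47] [-0.35  0.15 -0.09] 0.0002980548752968232 rv [-0.002 -0.     0.005]
.413,-.228,.062 [ 1.   4.6 64.4]
0 [283.8 295.2] [408.5 277.6]
0.03 [283.6 280.5] [411. 277.]
0.04 [283.6 275.5] [411.8 276.8]
0.05 [283.5 270.4] [412.7 276.6]
```

View pics/hov.png

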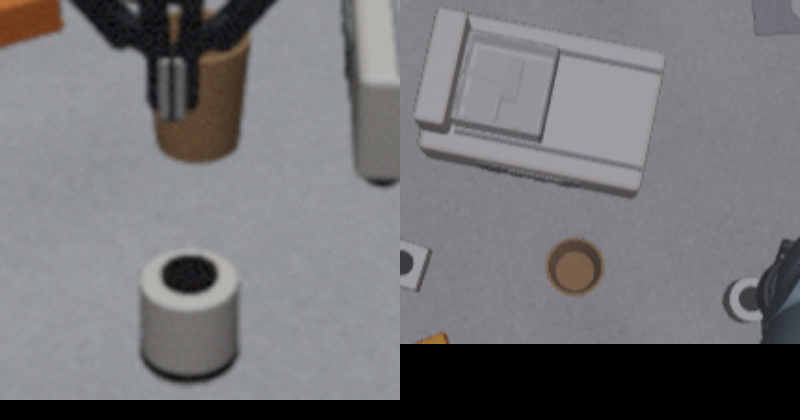

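The hood now sits against the motor block (top crop, 455–555). The fingertips are at side-crop (172,118), which is full-image (284,277), about 10 cm over the round pod, whose disc is at crop (189,274). The tip again reads about 37 mm above the reported TCP. I'll shift 8 mm in x and descend to about 4 cm real clearance.

Emit:
servo_tool(
  motion=[
    [1, 8, 0, 0, 0, 0, -1],
    [1, 8, 15, 0, 0, 0, -1],
    [1, 8, 30, 0, 0, 0, -1],
    [1, 8, 45, 0, 0, 0, -1],
    [1, 8, 56, 0, 0, 0, -1],
    [1, 8, 62, 0, 0, 0, -1],
    [1, 8, 64, 0, 0, 0, -1],
    [1, 8, 64, 0, 0, 0, -1],
    [1, 8, 64, 0, 0, 0, -1],
  ],
)

```text
t: 15.15
eef_pos: [0.4175, -0.2295, 0.0635]
ee_rot: [179.9, 0.0, 80.4]
contact_force: [-0.4, -0.9, -0.7]
finger_gap: -0.0001
grip_force: 0.0
```

Run:
```python
from h import *
from workcell import imaging,monitor
s=monitor.read_state();p=s["eef_pos"];print(p,s["t"],s["ee_rot"])
for dz in(0,.03,.04): print(dz,proj("side",p+[0,0,dz]),proj("top",p+[0,0,dz]))
for z in(.09,.1,.11): print("over eye",z,proj("side",[.4167,-.228,z]))
n=imaging.read_camera("side")["color"][:,:,::-1];t=imaging.read_camera("top")["color"][:,:,::-1]
b=n[255:365,240:340];a=t[245:305,375:435]
o=np.zeros((440,800,3),np.uint8);o[:440,:400]=cv2.resize(b,(400,440),interpolation=cv2.INTER_CUBIC);o[:400,400:800]=cv2.resize(a,(400,400));cv2.imwrite("pics/hov2.png",o)
```

```text
[ 0.41753205 -0.22945393  0.06349106] 15.15 [1.79927710e+02 1.20295143e-02 8.04305767e+01]
0 [289.3 324.5] [404.3 274.7]
0.03 [289.2 310.7] [406.6 274.1]
0.04 [289.2 306.1] [407.3 273.9]
over eye 0.09 [288.7 311.9]
over eye 0.1 [288.6 307.3]
over eye 0.11 [288.6 302.6]
```

View pics/hov2.png

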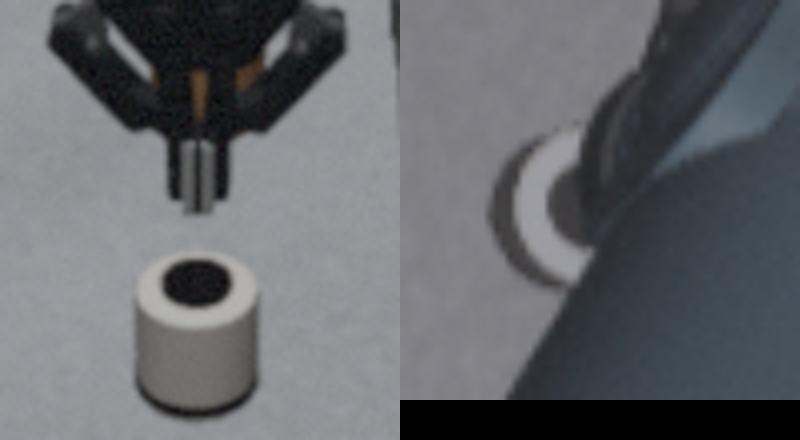

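The fingertips are at crop (197,213), which is full-image (289,308). That is over the disc centre (197,283), with about 38 mm of real clearance. Holding there.

Emit:
servo_tool(
  motion=[
    [0, 0, 0, 0, 0, 0, -1],
    [0, 0, 0, 0, 0, 0, -1],
    [0, 0, 0, 0, 0, 0, -1],
    [0, 0, 0, 0, 0, 0, -1],
    [0, 0, 0, 0, 0, 0, -1],
    [0, 0, 0, 0, 0, 0, -1],
    [0, 0, 0, 0, 0, 0, -1],
    [0, 0, 0, 0, 0, 0, -1],
    [0, 0, 0, 0, 0, 0, -1],
    [0, 0, 0, 0, 0, 0, -1],
  ],
)

```text
t: 16.08
eef_pos: [0.4168, -0.2291, 0.0628]
ee_rot: [-180.0, 0.0, 80.4]
contact_force: [-0.0, -0.7, 0.2]
finger_gap: 0.0001
grip_force: 0.0
```

Emit:
servo_tool(
  motion=[
    [0, 0, 0, 0, 0, 0, -1],
    [0, 0, 0, 0, 0, 0, -1],
    [0, 0, 0, 0, 0, 0, -1],
    [0, 0, 0, 0, 0, 0, -1],
    [0, 0, 0, 0, 0, 0, -1],
    [0, 0, 0, 0, 0, 0, -1],
    [0, 0, 0, 0, 0, 0, -1],
    [0, 0, 0, 0, 0, 0, -1],
    [0, 0, 0, 0, 0, 0, -1],
    [0, 0, 0, 0, 0, 0, -1],
  ],
)

```text
t: 16.92
eef_pos: [0.4168, -0.2291, 0.0629]
ee_rot: [-180.0, 0.0, 80.4]
contact_force: [-1.0, -0.2, 0.8]
finger_gap: -0.0002
grip_force: 0.0
```

Emit:
servo_tool(
  motion=[
    [0, 0, 0, 0, 0, 0, -1],
    [0, 0, 0, 0, 0, 0, -1],
    [0, 0, 0, 0, 0, 0, -1],
    [0, 0, 0, 0, 0, 0, -1],
    [0, 0, 0, 0, 0, 0, -1],
    [0, 0, 0, 0, 0, 0, -1],
    [0, 0, 0, 0, 0, 0, -1],
    [0, 0, 0, 0, 0, 0, -1],
    [0, 0, 0, 0, 0, 0, -1],
    [0, 0, 0, 0, 0, 0, -1],
  ],
)

```text
t: 17.75
eef_pos: [0.4168, -0.2291, 0.0629]
ee_rot: [-180.0, 0.0, 80.4]
contact_force: [-0.7, 0.2, -0.6]
finger_gap: -0.0001
grip_force: 0.0
```

Emit:
servo_tool(
  motion=[
    [0, 0, -30, 0, 0, 0, -1],
    [0, 0, -65, 0, 0, 0, -1],
    [0, 0, -100, 0, 0, 0, -1],
    [0, 0, -135, 0, 0, 0, -1],
    [0, 0, -170, 0, 0, 0, -1],
    [0, 0, -205, 0, 0, 0, -1],
    [0, 0, -235, 0, 0, 0, -1],
    [0, 0, -260, 0, 0, 0, -1],
    [0, 0, -260, 0, 0, 0, -1],
    [0, 0, -260, 0, 0, 0, -1],
  ],
)

```text
t: 18.58
eef_pos: [0.4178, -0.2296, 0.3244]
ee_rot: [179.8, -0.0, 80.4]
contact_force: [0.3, -0.0, -0.5]
finger_gap: -0.0
grip_force: 0.0
```

Run:
```python
from h import *
from workcell import imaging,monitor
s=monitor.read_state();print(s["t"],s["eef_pos"],s["contact_force"])
n=imaging.read_camera("side")["color"][:,:,::-1];s0=cv2.imread("pics/side0.png")
print("round",disc("side",n,290,327,10,.06,70)[2],"square",disc("side",n,282,224,7,.04,70)[2])
D=(np.abs(n.astype(int)-s0).max(2)>40).astype(np.uint8);D=cv2.morphologyEx(D,cv2.MORPH_OPEN,np.ones((3,3)))
print(cv2.connectedComponentsWithStats(D)[2])
h=n[175:250,340:425].astype(int).max(2);print(h[::3,40])
t=imaging.read_camera("top")["color"][:,:,::-1];t0=cv2.imread("pics/top0.png")
D=(np.abs(t.astype(int)-t0).max(2)>40).astype(np.uint8);D=cv2.morphologyEx(D,cv2.MORPH_OPEN,np.ones((3,3)))
print(cv2.connectedComponentsWithStats(D)[2])
```

```text
18.5833 [ 0.41776413 -0.2295768   0.32444491] [ 0.26059703 -0.04896014 -0.51711944]
round [288.75167785 325.39597315] square [281.33962264 223.54716981]
[[     0      0    640    480 289397]
 [    29      0     26     12    270]
 [    57      0     38    205   2300]
 [   168      0     39    108   2398]
 [   263      0     24     14    316]
 [   262      0     53     35   1172]
 [    27     21     30     85   1697]
 [    59     20      3      3      9]
 [   245     40     87    119   5266]
 [     0    116     21     22    276]
 [    44    118      4      4     14]
 [    39    120      4      4     14]
 [    32    122      4      3     12]
 [    52    131     11      6     55]
 [    11    134     14     15    115]
 [    21    139     37     21    349]
 [   287    144      3      9     27]
 [   293    144      6     17     76]
 [    50    159      4      5     18]
 [     0    161     21     54    528]
 [    46    161      3      4     12]
 [   286    163      6      3     18]
 [    22    190     30      8    196]
 [   356    197     45     18    647]
 [   353    212     53     23    90
[... 547 characters left out ...]
      3     15]
 [   475    257      9      6     38]
 [   486    261      4      5     19]
 [   473    263      3      3      9]
 [   491    263      5      6     27]
 [   489    272      4      4     15]
 [   511    278      3      3      9]
 [   509    282      3      4     12]
 [   503    289      6      9     31]
 [   502    300      3      3      9]
 [   442    304     71    176   2443]
 [     0    355     15     21    268]
 [   463    409      3      3      9]
 [   460    413      4      4     15]
 [     0    414     95     66   3487]
 [   274    456     32     16    180]
 [   329    464      9     16     92]
 [   262    468      8      8     53]
 [   253    478      6      2     12]]
```

```bash
python3 -c "
from h import *
print(proj('side',[.651,.0274,.136]),proj('side',[.651,.0274,.091]))
from workcell import hand_in;print(hand_in())"
```

```text
[380.8 217.3] [379.2 235.4]
the job is handed in; nothing more can be done
None
```

I pushed the hood shut to its stop against the motor block, held the fingertips about 4 cm over the round eye for over two seconds, and lifted the hand 26 cm clear; both pods measured unmoved, nothing else shifted in the camera images, and the job is handed in.

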